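# Find the mirror strip that did not stick and push it out of its row

### The job

Five mirror strips lie edge to edge in a row on the gluing board, and one of them has not stuck: nudge the strips gently on their end faces to feel which one it is (the stuck ones only give a little and spring back). Push that strip lengthwise out of the row, flat on the board, until its end rests squarely against the wooden lipping. Do not tear any cured bead, leave the four good strips where they are and the other things on the table alone.

Things in the scene. Friction and masses are not known exactly. Their poses are not given: they have to be found in the camera images.
- board: Fixed plywood gluing board on rubber feet, 236 mm long (x) by 212 mm wide (y), surface 25 mm above its origin (centre of its underside, on the table). A wooden lipping 15 mm wide and 11 mm high runs along its whole +x edge, inner face at x = +103 mm. The row of strips lies at the -x end; a strip is pushed out in the board's +x direction. Place and heading vary.
- strip_a: One of five equal mirror strips, 90 mm (x) by 36 mm (y) by 8 mm, 65 g, axes parallel to the board's. Origin: centre of its underside. Starts at x = -52, y = -72.6 mm on the board, near end face at x = -97 mm, flush with the others; 0.3 mm play between neighbours. Any one of the five may be the unstuck one: it slides with under 3 N and leaves a lane 36 mm wide between its neighbours.
- strip_b: One of five equal mirror strips, 90 mm (x) by 36 mm (y) by 8 mm, 65 g, axes parallel to the board's. Origin: centre of its underside. Starts at x = -52, y = -36.3 mm on the board, near end face at x = -97 mm, flush with the others; 0.3 mm play between neighbours. Any one of the five may be the unstuck one: it slides with under 3 N and leaves a lane 36 mm wide between its neighbours.
- strip_c: One of five equal mirror strips, 90 mm (x) by 36 mm (y) by 8 mm, 65 g, axes parallel to the board's. Origin: centre of its underside. Starts at x = -52, y = +0.0 mm on the board, near end face at x = -97 mm, flush with the others; 0.3 mm play between neighbours. Any one of the five may be the unstuck one: it slides with under 3 N and leaves a lane 36 mm wide between its neighbours.
- strip_d: One of five equal mirror strips, 90 mm (x) by 36 mm (y) by 8 mm, 65 g, axes parallel to the board's. Origin: centre of its underside. Starts at x = -52, y = +36.3 mm on the board, near end face at x = -97 mm, flush with the others; 0.3 mm play between neighbours. Any one of the five may be the unstuck one: it slides with under 3 N and leaves a lane 36 mm wide between its neighbours.
- strip_e: One of five equal mirror strips, 90 mm (x) by 36 mm (y) by 8 mm, 65 g, axes parallel to the board's. Origin: centre of its underside. Starts at x = -52, y = +72.6 mm on the board, near end face at x = -97 mm, flush with the others; 0.3 mm play between neighbours. Any one of the five may be the unstuck one: it slides with under 3 N and leaves a lane 36 mm wide between its neighbours.
- bead_a (a joint): Shear of one of the four cured silicone beads in m along the board's x, 0 at rest; it lies hidden under one of the four stuck strips, not told which. A stuck strip gives about 1 mm for each 2 N pushed along its length and springs back when let go; the bead is torn beyond 0.006 m (about 12 N), either way.
- bead_b (a joint): Shear of one of the four cured silicone beads in m along the board's x, 0 at rest; it lies hidden under one of the four stuck strips, not told which. A stuck strip gives about 1 mm for each 2 N pushed along its length and springs back when let go; the bead is torn beyond 0.006 m (about 12 N), either way.
- bead_c (a joint): Shear of one of the four cured silicone beads in m along the board's x, 0 at rest; it lies hidden under one of the four stuck strips, not told which. A stuck strip gives about 1 mm for each 2 N pushed along its length and springs back when let go; the bead is torn beyond 0.006 m (about 12 N), either way.
- bead_d (a joint): Shear of one of the four cured silicone beads in m along the board's x, 0 at rest; it lies hidden under one of the four stuck strips, not told which. A stuck strip gives about 1 mm for each 2 N pushed along its length and springs back when let go; the bead is torn beyond 0.006 m (about 12 N), either way.
- tape_roll: Bystander: brown tape roll lying flat, 105 mm across, 48 mm high. Origin: centre of its underside.
- brush: Bystander: flat brush with red handle, 170 mm long (y), 27 mm wide, 12 mm high. Origin: centre of its underside.
- tea_mug: Bystander: white tea mug, 78 mm across, 93 mm high. Origin: centre of its underside.

How it is judged:
On the way:
1. one strip alone is well on its way out of the row (more than 30 mm), the other four in place (((x of strip_a in the frame of board above -0.022 m and distance of each of strip_b, strip_c, strip_d, strip_e from where it was at the start of the episode below 0.0025 m) or (x of strip_b in the frame of board above -0.022 m and distance of each of strip_a, strip_c, strip_d, strip_e from where it was at the start of the episode below 0.0025 m) or (x of strip_c in the frame of board above -0.022 m and distance of each of strip_a, strip_b, strip_d, strip_e from where it was at the start of the episode below 0.0025 m) or (x of strip_d in the frame of board above -0.022 m and distance of each of strip_a, strip_b, strip_c, strip_e from where it was at the start of the episode below 0.0025 m) or (x of strip_e in the frame of board above -0.022 m and distance of each of strip_a, strip_b, strip_c, strip_d from where it was at the start of the episode below 0.0025 m))), for 0.1 s.
At the end, for the whole second after the job is handed in: One strip lies flat on the board with its far end against the lipping (within 4 mm) and square to it (within 0.12 rad), clear of the row by about 20 mm and at rest; each of the other four is within 2.5 mm of where it was at the start (((x of strip_a in the frame of board between 0.054 and 0.062 m and z of strip_a in the frame of board between 0.022 and 0.028 m and angle between the x axis of strip_a and the x axis of board, either way round below 0.12 rad and angle between strip_a's own z axis and vertical below 0.08 rad and linear speed of strip_a below 0.01 m/s and distance of each of strip_b, strip_c, strip_d, strip_e from where it was at the start of the episode below 0.0025 m) or (x of strip_b in the frame of board between 0.054 and 0.062 m and z of strip_b in the frame of board between 0.022 and 0.028 m and angle between the x axis of strip_b and the x axis of board, either way round below 0.12 rad and angle between strip_b's own z axis and vertical below 0.08 rad and linear speed of strip_b below 0.01 m/s and distance of each of strip_a, strip_c, strip_d, strip_e from where it was at the start of the episode below 0.0025 m) or (x of strip_c in the frame of board between 0.054 and 0.062 m and z of strip_c in the frame of board between 0.022 and 0.028 m and angle between the x axis of strip_c and the x axis of board, either way round below 0.12 rad and angle between strip_c's own z axis and vertical below 0.08 rad and linear speed of strip_c below 0.01 m/s and distance of each of strip_a, strip_b, strip_d, strip_e from where it was at the start of the episode below 0.0025 m) or (x of strip_d in the frame of board between 0.054 and 0.062 m and z of strip_d in the frame of board between 0.022 and 0.028 m and angle between the x axis of strip_d and the x axis of board, either way round below 0.12 rad and angle between strip_d's own z axis and vertical below 0.08 rad and linear speed of strip_d below 0.01 m/s and distance of each of strip_a, strip_b, strip_c, strip_e from where it was at the start of the episode below 0.0025 m) or (x of strip_e in the frame of board between 0.054 and 0.062 m and z of strip_e in the frame of board between 0.022 and 0.028 m and angle between the x axis of strip_e and the x axis of board, either way round below 0.12 rad and angle between strip_e's own z axis and vertical below 0.08 rad and linear speed of strip_e below 0.01 m/s and distance of each of strip_a, strip_b, strip_c, strip_d from where it was at the start of the episode below 0.0025 m))); the robot touches nothing.
It fails at once if a cured bead is torn (sheared more than 6 mm, about 12 N) (value of joint any of bead_a, bead_b, bead_c, bead_d above 0.006 m or value of joint any of bead_a, bead_b, bead_c, bead_d below -0.006 m).
It fails at once if a strip is lifted off the board (more than 15 mm) (z of any of strip_a, strip_b, strip_c, strip_d, strip_e in the frame of board above 0.04 m).
It fails at once if one of the other things on the table is shifted (more than 15 mm) (distance of any of tape_roll, brush, tea_mug from where it was at the start of the episode above 0.015 m).
It also fails if it takes over 58 s, if anything falls off the work surface, if the arm or the gripper's body presses on something with over 40 N, if the wrist force passes 120 N, or if a joint passes its speed limit or range.

### The arm

A 6-joint arm with a two-finger parallel gripper is mounted at the origin on the work surface; the furniture and walls round the work are solid. World frame = base frame: x ahead of the robot, y to its left, z up, the work surface at z = 0. Lengths are in m, angles in rad, forces in N, time in s.
With the tool pointing down it reaches from about 0.4 to 0.925 m from the base axis. Payload 3.4 kg.
Tool frame: the origin (TCP) lies midway between the tips of the shut fingers; the grasp point (between the pads) lies 19 mm behind it; z points along the fingers, y is the direction in which the jaws open and shut (so a half turn about z gives the same grasp; the last joint's range is limited). The gripper opens to 85 mm and grips with 20 to 120 N. Pads are 22 mm wide; open, the fingers measure 114 mm over their backs; the gripper's body (76 mm by 85 mm) begins 54 mm behind the grasp point. The pads swing forward as they close: fully open they stand 13 mm farther back than shut.
Start: joints at [-0.073, 0.307, 1.506, -0, 1.328, -0.073], TCP at [0.575, -0, 0.231] pointing down, gripper open.
Joint ranges: [-3.12, 3.12], [-1.05, 2.28], [0.14, 2.33], [-1.42, 4.57], [0.1, 2.73], [-2.68, 2.68]. Speed limits (rad/s): [2.57, 2.57, 3.14, 3.14, 3.14, 3.14].

### API

Orientations are given as a unit quaternion [w, x, y, z].
In Python, from workcell import robot gives the robot as it stands. Calls block until the motion is done:
- robot.movep(position, orientation): joint-space move of the TCP to a pose.
- robot.servo_line(position, ori=None, rate=0.15): straight line of the TCP; ori=None keeps the orientation; rate is the mean speed in m/s.
- robot.set_joints(angles): joint-space move.
- robot.let_go() and robot.grab(force=None): open the fingers fully, or close them until they stop; force is the grip in N (None keeps the last).
- robot.wait(seconds).
- robot.inverse_kinematics(position, orientation): joint angles nearest the present ones, or None.
- robot.get_state(): the state.
- robot.camera(name): name is "scene" or "side" or "wrist"; returns a dict with "color" (420x560x3 uint8, red, green, blue), "depth" (420x560 float32, m along the optical axis (not along the pixel's ray), 0 where there is no reading), "fx", "fy", "cx", "cy" (pixels), "dist_coeffs" ([k1, k2, p1, p2, k3] as OpenCV has them; the pictures are not rectified), "rvec" (rotation vector, rad) and "tvec" (3), from world to camera coordinates, as OpenCV has them. Camera axes: x right, y down, z forward; pixel columns grow to the right and rows downward; lengths in m; the calibration is good to about 2 mm. A picture is of the moment at which its call begins.
A pose or a line that the arm cannot do raises robot.IKError and nothing moves.
- robot.hand_in(): hands the job in, once; it reports no verdict.
The state is a dict: "time_s": time; "joint_pos": joint angles; "qd": joint speeds; "effort": joint torques, N m; "tool_pos": TCP position; "tcp_rot": TCP orientation; "ft_force": force on the tool from outside, world axes, zero at the start; "torque": the same for the moment, N m; "opening": opening from 0.0 (shut) to 1.0 (fully open).
Only numpy, scipy, OpenCV 4.12 (cv2) and the standard library are available. Lean on these libraries where they do the work, as an engineer would, in place of code of your own. Each camera call takes 0.05 s, during which the arm holds its last target. There are 200 camera calls.

## Working session

There is one attempt and no reset: what is moved stays moved. The work goes in short steps, each a Python script; the robot and the scene stay as the last script left them, time stands still between calls to the robot, and variables do not carry over. Pictures are saved under pics/ and viewed, about 8 in all and at most 12, crops included, and the job is handed in when it is done.

```bash
mkdir -p pics && cat > h.py <<'E'
import numpy as np, cv2
from workcell import robot
def shot(name, fn=None):
    c=robot.camera(name)
    if fn: cv2.imwrite('pics/'+fn, c['color'][:,:,::-1])
    return c
def cloud(c):
    h,w=c['depth'].shape
    u,v=np.meshgrid(np.arange(w),np.arange(h))
    K=np.array([[c['fx'],0,c['cx']],[0,c['fy'],c['cy']],[0,0,1.]])
    p=cv2.undistortPoints(np.stack([u,v],-1).reshape(-1,1,2).astype(np.float64),K,np.array(c['dist_coeffs'],float)).reshape(-1,2)
    z=c['depth'].reshape(-1,1)
    P=np.hstack([p*z,z]); R=cv2.Rodrigues(np.array(c['rvec'],float))[0]
    W=(P-np.array(c['tvec'],float).reshape(1,3))@R
    W[z[:,0]==0]=np.nan
    return W.reshape(h,w,3)
E
python3 - <<'E'
from h import *
c=shot('scene','s1.png'); d=shot('side','d1.png'); w=shot('wrist','w1.png')
import pickle; pickle.dump([c,d,w],open('c1.pkl','wb'))
s=robot.get_state(); print(s)
E
```

```text
{'time_s': 0.15, 'joint_pos': array([-7.34959408e-02,  3.07380676e-01,  1.50735486e+00,  2.48090430e-05,
        1.32842883e+00, -7.34813468e-02]), 'qd': array([ 0.0009837 , -0.00116689, -0.00375013, -0.00179676,  0.00112326,
        0.00042674]), 'effort': array([ 7.71606137e-04, -4.57977819e+01, -2.52218986e+01, -9.54763436e-05,
        8.49722768e-03, -4.89260890e-05]), 'tool_pos': array([5.74467801e-01, 2.59589052e-05, 2.30611369e-01]), 'tcp_rot': array([-6.02850395e-04,  7.07113834e-01,  7.07099291e-01, -5.04270144e-04]), 'ft_force': array([-0.15324027,  0.0847962 , -0.06408324]), 'torque': array([-0.00908487, -0.01761736, -0.00351287]), 'opening': 0.999090238803112}
```

View pics/s1.png

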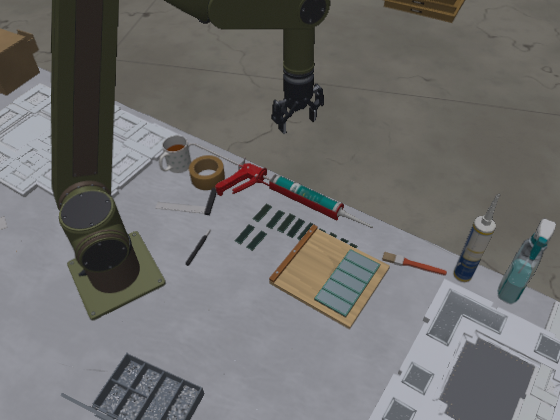

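View pics/w1.png

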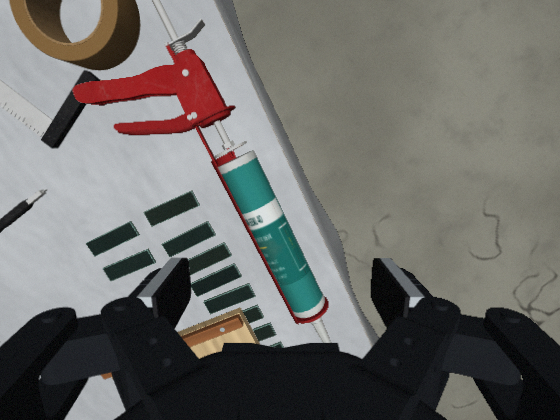

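The scene shows the board at about (330,275), with the lipping on its left edge from (312,230) to (272,282) and the strips at its right end. The brush is beyond that end at about (415,263). The wrist view shows only the caulking gun, the tape roll and the edge of the board. Next I'll locate the board from the depth data.

```bash
python3 - <<'E'
from h import *
import pickle
c,d,w=pickle.load(open('c1.pkl','rb'))
W=cloud(c)
for p in [(312,230),(272,282),(350,322),(387,266),(340,255),(305,275),(360,280),(390,258),(440,271),(400,290),(115,270)]:
    print(p,W[p[1],p[0]].round(4))
h=W[...,2]; m=((h>0.015)&(h<0.045)).astype(np.uint8)
x=W[...,0];y=W[...,1]
n,l,st,ce=cv2.connectedComponentsWithStats(m)
i=l[275,305]; q=W[l==i]; print(len(q))
r=cv2.minAreaRect(q[:,:2].astype(np.float32)*1000); print(r, cv2.boxPoints(r).round(1).tolist())
for lo in np.arange(.015,.045,.003): print(round(lo,3),((q[:,2]>=lo)&(q[:,2]<lo+.003)).sum(),end='; ')
im=cv2.resize(c['color'][215:335,255:455,::-1],None,fx=4,fy=4,interpolation=cv2.INTER_CUBIC); cv2.imwrite('pics/s1c.png',im)
E
```

```text
(312, 230) [ 0.5054 -0.1807  0.0346]
(272, 282) [ 0.33   -0.2584  0.0246]
(350, 322) [ 0.4283 -0.4552  0.0234]
(387, 266) [ 0.6079 -0.3771  0.0215]
(340, 255) [ 0.526  -0.2823  0.0216]
(305, 275) [ 0.4137 -0.2838  0.0203]
(360, 280) [ 0.5193 -0.376   0.0281]
(390, 258) [ 0.6394 -0.3549  0.007 ]
(440, 271) [ 0.7225 -0.4587  0.0072]
(400, 290) [ 0.6018 -0.4417 -0.0029]
(115, 270) [ 0.0024 -0.0659  0.0991]
6673
((470.0777587890625, -313.97906494140625), (217.21499633789062, 238.92555236816406), 23.723127365112305) [[322.6000061035156, -248.3000030517578], [418.70001220703125, -467.0], [617.5999755859375, -379.70001220703125], [521.4000244140625, -160.89999389648438]]
0.015 89; 0.018 501; 0.021 1735; 0.024 1507; 0.027 902; 0.03 1146; 0.033 658; 0.036 126; 0.039 9; 0.042 0;
```

View pics/s1c.png

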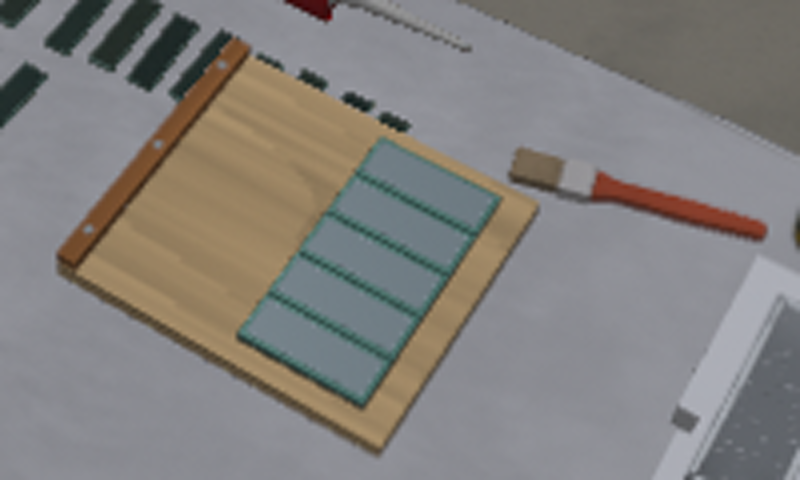

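The crop shows all five strips, with the lipping from (235,50) to (70,255) and the brush beyond the far corner from (515,165) to (765,230). The box fit is 239x217 mm against a nominal 236x212, so it agrees. I'll refine it with the wrist camera.

```bash
cat >> h.py <<'E'
from scipy.spatial.transform import Rotation as Ro
def quat(ydeg):
    a=np.radians(ydeg); y=np.array([np.cos(a),np.sin(a),0]); z=np.array([0,0,-1.]); x=np.cross(y,z)
    q=Ro.from_matrix(np.stack([x,y,z],1)).as_quat(); return q[[3,0,1,2]]
E
python3 - <<'E'
from h import *
import pickle
w=pickle.load(open('c1.pkl','rb'))[2]
R=cv2.Rodrigues(np.array(w['rvec'],float))[0]; print('cam',-R.T@np.ravel(w['tvec']),'axes',R.round(2).tolist())
for yd in (-66.3,113.7):
    print(yd,robot.inverse_kinematics([.47,-.314,.25],quat(yd)),robot.inverse_kinematics([.5,-.40,.03],quat(yd)))
E
```

```text
cam [0.57435262 0.06617909 0.37369962] axes [[1.0, 0.0, -0.0], [0.0, -0.97, 0.26], [-0.0, -0.26, -0.97]]
-66.3 [-6.63712071e-01  2.79509263e-01  1.49807811e+00 -4.44089210e-16
  1.36400528e+00  4.93441223e-01] [-7.40694073e-01  5.90388306e-01  1.59005419e+00 -4.44089210e-16
  9.61150160e-01  4.16459221e-01]
113.7 [-6.63712071e-01  2.79509263e-01  1.49807811e+00 -4.44089210e-16
  1.36400528e+00 -2.64815143e+00] None
```

```bash
python3 - <<'E'
from h import *
import pickle
robot.movep([.406,-.342,.33],quat(-66.3))
w=shot('wrist','w2.png'); pickle.dump(w,open('c2.pkl','wb'))
print(robot.get_state()['time_s'])
E
```

```text
1.6667
```

View pics/w2.png

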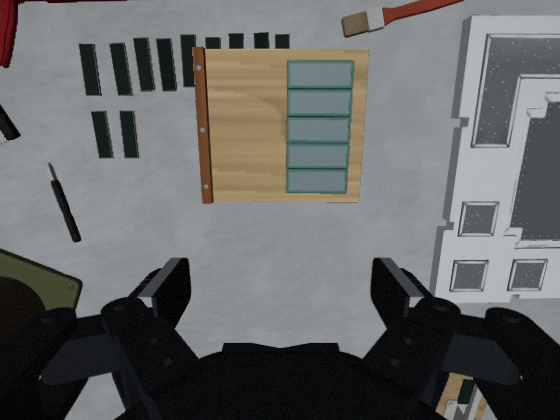

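The wrist view shows the whole board. The strips span about (287..354, 61..193), the lipping is at x≈201 px and the brush is clear of the board. I'll segment the strip row (nominal 90x181.2 mm, top at z=33 mm) and intersect the pixel rays with that plane.

```bash
python3 - <<'E'
from h import *
import pickle
w=pickle.load(open('c2.pkl','rb')); im=w['color']
K=np.array([[w['fx'],0,w['cx']],[0,w['fy'],w['cy']],[0,0,1.]]); R=cv2.Rodrigues(np.array(w['rvec'],float))[0]; t=np.ravel(w['tvec'])
C=-R.T@t
def ray(px,z):
    p=cv2.undistortPoints(np.array(px,float).reshape(-1,1,2),K,np.array(w['dist_coeffs'],float)).reshape(-1,2)
    d=np.c_[p,np.ones(len(p))]@R
    return (C+d*((z-C[2])/d[:,2])[:,None])[:,:2]*1000
def rect(mask,z,at,name):
    mask=cv2.morphologyEx(mask.astype(np.uint8),cv2.MORPH_CLOSE,np.ones((5,5)))
    n,l,st,_=cv2.connectedComponentsWithStats(mask); m=(l==l[at[1],at[0]]).astype(np.uint8)
    c=max(cv2.findContours(m,cv2.RETR_EXTERNAL,cv2.CHAIN_APPROX_NONE)[0],key=cv2.contourArea)
    r=cv2.minAreaRect(ray(c,z).astype(np.float32)); print(name,st[l[at[1],at[0]]],r,cv2.boxPoints(r).round(1).tolist())
i=im.astype(int); wood=(i[...,0]-i[...,2])>25
b=(i[...,2]>=i[...,0]-5); b[:, :270]=0; b[:,362:]=0; b[:55]=0; b[199:]=0
rect(b,.033,(320,75),'strips'); rect(wood,.025,(240,100),'board')
W=cloud(w); print(W[130,240],W[75,320],W[230,250])
E
```

```text
strips [ 286   60   68  133 8410] ((490.1287841796875, -360.4080810546875), (179.27919006347656, 88.92861938476562), 23.63011360168457) [[390.20001220703125, -355.6000061035156], [425.79998779296875, -437.1000061035156], [590.0999755859375, -365.20001220703125], [554.4000244140625, -283.70001220703125]]
board [  192    47   177   157 17041] ((468.3511962890625, -311.7845458984375), (215.66787719726562, 238.53878784179688), 23.808561325073242) [[321.5, -246.1999969482422], [417.79998779296875, -464.3999938964844], [615.2000122070312, -377.3999938964844], [518.9000244140625, -159.10000610351562]]
[ 0.44489075 -0.25956409  0.02671238] [ 0.55515179 -0.33228705  0.03367117] [ 0.30281144 -0.33059098  0.00097725]
```

```bash
cat >> h.py <<'E'
A=np.radians(113.65); D=np.array([np.cos(A),np.sin(A)]); N=np.array([-D[1],D[0]])
O=np.array([.4693,-.3128]); Q=quat(113.65-180); Z=.0285
def P(x,y,z=Z): return [*(O+np.array([x,y])@np.stack([D,N])/1000),z]
def st():
    s=robot.get_state(); p=(np.array(s['tool_pos'])[:2]-O)*1000
    return p@D,p@N,s['tool_pos'][2],s['time_s'],np.array(s['ft_force'])
def go(x,y,z=Z,rate=.15): robot.servo_line(P(x,y,z),Q,rate=rate)
def probe(y,x0):
    go(x0,y,rate=.1); robot.wait(.1); f0=st()[4]; c=None; x=x0; log=[]
    while x<-100:
        x+=1; go(x,y,rate=.02); s=st(); f=-(s[4]-f0)[:2]@D; log.append((round(float(s[0]),1),round(float(f),2)))
        if c is None and f>.8: c=x-1
        if f>4.5: r='stuck'; break
        if c is not None and x-c>=5: r='loose'; break
    else: r='none'
    print(y,r,'contact',c,log,'t',s[3]); return r,c,x
E
python3 - <<'E'
from h import *
robot.grab()
robot.movep(P(-145,0,.08),Q); go(-145,0); print(st())
r,c,x=probe(0,-124)
if r!='loose': go(-124,0)
print(st())
E
```

```text
(np.float64(-145.31792872954836), np.float64(-0.12413750650952693), np.float64(0.029706840441886644), 4.0667, array([ 0.93145566,  0.13795136, -0.56650059]))
0 loose contact -124 [(-123.3, 0.99), (-121.9, 0.01), (-120.9, 0.5), (-119.9, 0.5), (-118.9, 0.18)] t 5.775
(np.float64(-118.8991991790778), np.float64(0.016291140384161906), np.float64(0.02848411837360716), 5.775, array([-0.72624796,  0.11760049,  0.04824562]))
```

That "contact" was only a transient at the start of the motion. I'll make the contact test more robust.

```bash
cat >> h.py <<'E'
def probe(y,x0,lim=-100):
    go(x0,y,rate=.1); robot.wait(.25); f0=st()[4]; c=None; x=x0; log=[(0,0)]
    while x<lim:
        x+=1; go(x,y,rate=.03); robot.wait(.04); s=st(); f=-(s[4]-f0)[:2]@D; log.append((round(float(s[0]),1),round(float(f),2)))
        if c is None and min(f,log[-2][1])>.8: c=x-2
        if f>4: r='stuck'; break
        if c is not None and x-c>=6: r='loose'; break
    else: r='none'
    print(y,r,'contact',c,log[1:],'t',s[3]); return r,c,x
E
python3 - <<'E'
from h import *
r,c,x=probe(0,-119)
if r!='loose': go(-124,0)
print(st())
E
```

```text
0 stuck contact -105 [(-117.9, -0.04), (-117.0, -0.46), (-116.0, -0.16), (-115.0, -1.13), (-114.0, -0.81), (-113.0, 0.09), (-111.9, -0.45), (-110.9, -0.52), (-110.0, 0.52), (-109.0, -0.24), (-107.9, -0.33), (-107.0, 0.43), (-106.0, -0.87), (-104.9, 0.11), (-104.3, 1.77), (-103.6, 2.95), (-102.8, 4.34)] t 11.2333
(np.float64(-123.13682367768423), np.float64(0.1416155463204305), np.float64(0.0281469828113755), 11.5333, array([ 0.09490802, -0.70042609,  0.31448616]))
```

Strip c is stuck: the force rose 1.4 N/mm from contact at TCP x≈-105. Now the others, starting just behind the end faces.

```bash
python3 - <<'E'
from h import *
go(-112,0)
for y in (36.3,72.6,-36.3,-72.6):
    go(-112,y); r,c,x=probe(y,-108,-96)
    if r=='loose': break
    go(-112,y)
print(y,r,st())
E
```

```text
36.3 stuck contact -106 [(-106.9, -0.46), (-106.0, 0.56), (-105.0, 0.86), (-104.3, 1.23), (-103.6, 1.72), (-102.9, 4.16)] t 14.425
72.6 stuck contact -107 [(-106.9, 0.71), (-105.9, 1.69), (-104.9, 1.04), (-104.3, 1.37), (-103.7, 3.46), (-102.9, 4.56)] t 17.3167
-36.3 stuck contact -105 [(-107.0, 0.53), (-105.9, 0.59), (-104.9, 0.64), (-104.3, 2.6), (-103.6, 2.94), (-102.8, 5.56)] t 20.6917
-72.6 none contact None [(-107.0, -0.68), (-105.9, -0.86), (-104.9, -1.3), (-104.0, -0.84), (-102.9, -0.94), (-101.9, -0.97), (-100.9, -0.66), (-99.9, -0.75), (-98.9, -2.01), (-97.9, -0.25), (-96.9, -0.44), (-95.9, -0.86)] t 25.3333
-72.6 none (np.float64(-112.8214221308033), np.float64(-72.67278486573375), np.float64(0.02856357954296796), 25.5917, array([ 0.60234901,  0.11746573, -0.70926742]))
```

The other four strips are stuck. Strip a gave no resistance over 9 mm, so by elimination it is the loose one. I'll push it partway, check with a camera, then finish.

```bash
python3 - <<'E'
from h import *
go(-100,-72.6); go(-55,-72.6,rate=.04); print(st())
c=shot('scene'); cv2.imwrite('pics/s3c.png',cv2.resize(c['color'][200:335,255:455,::-1],None,fx=4,fy=4,interpolation=cv2.INTER_CUBIC))
E
```

```text
(np.float64(-54.99414361439652), np.float64(-72.53973137777601), np.float64(0.028358062779388165), 27.1167, array([-0.51343188, -0.36689287,  0.52554515]))
```

View pics/s3c.png

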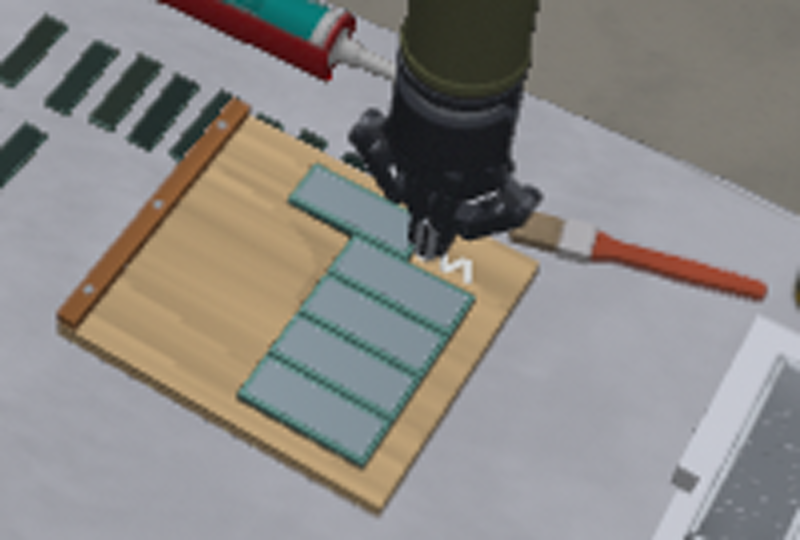

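The crop shows strip a alone sliding out, straight, with its far end at (290,190)-(315,165). The other four are still aligned and the uncured bead shows behind it at (455,268). I'll push it to the lipping with a force stop.

```bash
python3 - <<'E'
from h import *
go(-3,-72.6,rate=.04); robot.wait(.2); f0=st()[4]
x=-3; log=[]
while x<8:
    x+=1; go(x,-72.6,rate=.03); robot.wait(.04); s=st(); f=-(s[4]-f0)[:2]@D; log.append((round(float(s[0]),1),round(float(f),2)))
    if f>5: break
print(log)
go(x-12,-72.6,rate=.1); go(x-12,-72.6,.12)
robot.movep([.406,-.342,.33],Q)
import pickle
w=shot('wrist'); pickle.dump(w,open('c4.pkl','wb'))
cv2.imwrite('pics/w4.png',cv2.resize(w['color'][30:220,160:400,::-1],None,fx=3,fy=3,interpolation=cv2.INTER_CUBIC))
print(st())
E
```

```text
[(-2.0, 0.57), (-0.9, -0.11), (0.2, 0.4), (1.1, 1.12), (2.1, 0.05), (3.1, -0.03), (4.1, 0.42), (4.9, 1.01), (4.9, 4.27), (5.0, 6.51)]
(np.float64(-0.6506667469779224), np.float64(69.3301612362439), np.float64(0.3278176379186197), 33.8, array([ 0.54890776,  0.76757234, -0.18310052]))
```

View pics/w4.png

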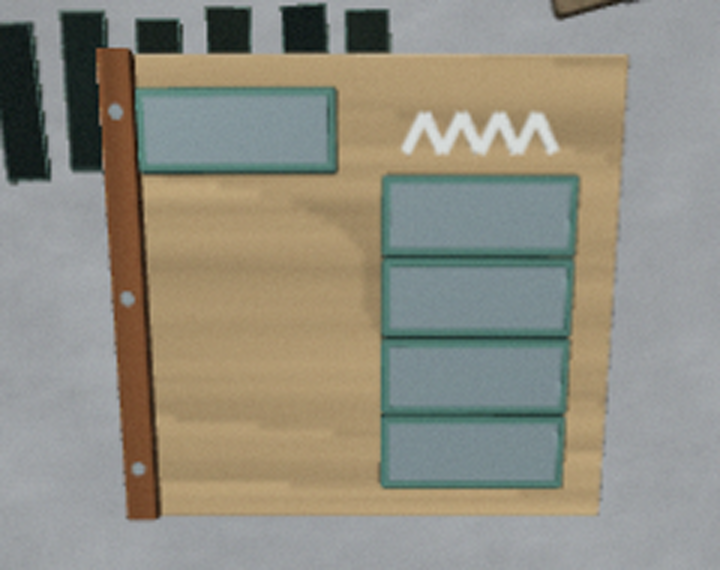

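The crop shows strip a at (138..337, 88..172), square against the lipping at x≈137. The other four are flush in the row at x≈382, and the brush is where it was.

```bash
python3 -c "
from h import *
robot.hand_in()"
```

```text
the job is handed in; nothing more can be done
```

I pushed strip a, the loose one, out of the row until it stopped against the wooden lipping, then handed the job in. The hand-in gives no verdict.

- **Finding the loose strip:** I nudged all five on their end faces. Strips b, c, d and e resisted with 4.2–5.6 N (limit about 12 N) after a couple of millimetres of give. Strip a slid 9 mm without measurable force.
- **Pushing it out:** The push ended on a firm stop at TCP x = 5 mm, where I expected contact with the lipping. The force there was 6.5 N and the tip moved no further.
- **Last check:** The final wrist picture shows strip a flat and square against the lipping. The other four are flush in the row, and the arm was clear of everything at 33.8 s on the robot's clock. I judged the four good strips' positions by eye there and did not measure them.
- **False reading:** My first probe of strip c reported "loose" before the tool had touched anything, because of about 1 N of force noise. I made the contact test stricter and probed it again, which showed it was stuck. Early contact positions for d and e are also blurred by this noise, but their final force rise was clear.

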